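# Lock a picture board into the copying bed

### The arm

A 7-joint arm with a two-finger parallel gripper is mounted at the origin on the work surface. World frame = base frame: x ahead of the robot, y to its left, z up, the work surface at z = 0. Lengths are in m, angles in rad, forces in N, time in s.
With the tool pointing down it reaches from about 0.425 to 0.875 m from the base axis. Payload 4.7 kg.
Tool frame: the origin (TCP) lies midway between the tips of the shut fingers; the grasp point (between the pads) lies 19 mm behind it; z points along the fingers, y is the direction in which the jaws open and shut (so a half turn about z gives the same grasp; the last joint's range is limited). The gripper opens to 87 mm and grips with 3 to 60 N. Pads are 19 mm wide; open, the fingers measure 117 mm over their backs; the gripper's body (75 mm by 190 mm) begins 51 mm behind the grasp point.
Start: joints at [-1.241, 0.321, -0.07, 1.45, 0.023, 1.371, -0.057], TCP at [0.202, 0.618, 0.223] pointing down, gripper open.
Joint ranges: [-2.86, 2.86], [-0.3, 2.09], [-1.38, 1.24], [0.06, 2.45], [-1.56, 4.7], [0.09, 2.05], [-2.69, 2.69]. Speed limits (rad/s): [2.57, 2.57, 3.14, 3.14, 3.14, 3.14, 3.14].

### API

Orientations are given as a rotation vector (axis times angle).
In Python, from bench import get_state, eyes, job gives the robot as it stands. The module is installed in compiled form; this text tells all that it offers.
- The arm moves only by the shell command python3 -m jog 'ROWS' [FORCE]. ROWS is JSON, a list that holds one entry, the list of rows, each a list of 5 numbers: the opening, from 0 (shut) to 1 (fully open), then the shift along the tool's x, y, z in units of 40 mm (1.0 is 40 mm), then the turn about the tool's z in units of 5 degrees (1.0 is 5 degrees). In form: [[[jaw, dx, dy, dz, turn], ...]]. A call has 1 to 10 rows; each row shifts and turns the commanded pose from where the row before left it, along the tool's axes as they then stand; what a row does not reach is not made up. A row lasts 1/8 s, in which the tool goes at most 62.5 mm and 10.7 degrees, less where a joint would pass 70% of its speed; a pose out of reach is approached as far as the arm can. A call is refused whole if a number of a shift passes 1 or a number of a turn 1, either way. A call with a gripper value outside its range is refused whole. The fingers move at their own pace and stop on an object; FORCE is the grip in N (left out, the last holds). Time passes only in rows, so rows that do not move let the fingers close. It gives the time, the measured TCP pose, the force and the opening at its end, in the units of the state.
- get_state(): the state, without advancing time (a new reading comes with each control period).
- eyes.get_image(name): name is "scene" or "top" or "wrist"; returns (picture, depth): 480x640x3 uint8, red, green, blue; 480x640 float32, m along the optical axis (not along the pixel's ray), 0 where there is no reading.
- eyes.camera_params(name): a dict with "camera_matrix" (3x3 intrinsics, pixels), "pose" (4x4, takes a point from camera to world coordinates); the wrist camera has in their place "mount" (4x4, takes a point from camera to tool coordinates, whose origin is the TCP and whose axes are the flange's). Camera axes: x right, y down, z forward; pixel columns grow to the right and rows downward; lengths in m; the calibration is good to about 2 mm. A picture is of the moment at which its call begins: read the wrist's pose just before it. camera_params takes no time and is no camera call.
- job.close_job(): hands the job in, once; it reports no verdict.
The state is a dict: "time": time; "joint_positions": joint angles; "qd": joint speeds; "joint_torque": joint torques, N m; "position": TCP position; "tool_rot": TCP orientation; "ft_force": force on the tool from outside, world axes, zero at the start; "torque": the same for the moment, N m; "grip_width": opening from 0.0 (shut) to 1.0 (fully open).
Only numpy, scipy, OpenCV 4.12 (cv2) and the standard library are available. Lean on these libraries where they do the work, as an engineer would, in place of code of your own. Each camera call takes 0.05 s, during which the arm holds its last target. There are 200 camera calls.

### The job

The small painting on the green board is next to be photographed. Put the green board flat on the open end of the black copying bed, slide it along between the two aluminium guides, under their lips, to the end stop, then swing both red-knobbed levers in behind it, all the way, so that it sits fully home, and let go.

Things in the scene. Friction and masses are not known exactly. Their poses are not given: they have to be found in the camera images.
- board_green: Green board lying on the table (same-shaped blue and ochre boards are not wanted): 140 (its x) x 120 (y) x 8 mm, 0.18 kg, red painting on its +x half. Origin: centre of the underside, z up. Upright pale wooden bar grip on it: 50 mm along x, 16 mm wide in y, from the panel's top to 48 mm above the origin, centred at x = -20 mm, y = 0. It may go in either end first.
- bed: Fixed black plate 320 (x) x 220 (y) x 12 mm; origin: centre of underside; x runs along the guides to the stop. Board lies on its top; x < -5 mm is open. Guide inner faces y = +-63 mm, x = 15 to 134, flared to +-70 at x = -5. Lips from x = 20: inward to y = +-57, 25 to 29 mm above origin. Stop face x = 134, top 36: board home with middle at x = 62 to 64. Lever pivots: x = -15, y = +-85.
- lever_left (a joint): Lever at the bed's +y side, rad. 0: arm points to bed -x; 1.57 (limit): fully in, across behind the board, pushing it the last 20 mm home. Starts -0.5 (splayed out) to 0.1. Knob at bed x = -15 - 50 cos q, y = 85 - 50 sin q mm: red upright post, 14 mm thick, 24 to 64 mm above the bed's origin. About 1 N at the knob turns it; stays where left.
- lever_right (a joint): Mirror image at the bed's -y side, same start range, limits and friction: knob at bed x = -15 - 50 cos q, y = -85 + 50 sin q mm; 1.57 is fully in. Each lever is a flat steel arm 14 mm wide, 14 to 24 mm above the bed's origin, 50 mm from pivot to knob; pivot boss 9 mm in radius, top at 25 mm.
There are look-alikes about, which are no part of the job. Of the things that look like the board_green, take the one that is farthest to the robot's right at the start.

How it is judged:
By the outcome, as a careful person would: the job done as asked, in the order asked, and still so for the second after the job is handed in, with the robot touching nothing.
It also fails if it takes over 70 s, if anything falls off the work surface, if the arm or the gripper's body presses on something with over 40 N, if the wrist force passes 120 N, or if a joint passes its speed limit or range.

## Working session

There is one attempt and no reset: what is moved stays moved. The work goes in short steps, Python scripts to look and compute and a shell command to move; the robot and the scene stay as the last step left them, time stands still between calls to the robot, and variables do not carry over. Pictures are saved under pics/ and viewed, about 8 in all and at most 12, crops included, and the job is handed in when it is done.

```bash
mkdir -p pics; ls
python3 - <<'E'
from bench import get_state, eyes
import cv2,numpy as np
s=get_state();print(s)
for n in("scene","top"):
    p,d=eyes.get_image(n);cv2.imwrite(f"pics/{n}0.png",p[:,:,::-1]);np.savez(f"/tmp/{n}0.npz",p=p,d=d)
    c=eyes.camera_params(n);print(n,c)
print(eyes.camera_params("wrist"))
E
```

```text
pics
{'time': 0.0, 'joint_positions': array([-1.24090285,  0.32181596, -0.07006746,  1.45164958,  0.02258638,
        1.3707637 , -0.05688811]), 'qd': array([-0.00177962,  0.00017392,  0.00126902,  0.00105053, -0.00071719,
       -0.00197969, -0.00111626]), 'joint_torque': array([-9.82104416e-05, -4.91298366e+01, -4.04041009e-01, -3.12539577e+01,
       -6.39905711e-02,  4.34994511e-02,  1.93720762e-04]), 'position': array([0.20175856, 0.61733636, 0.22147868]), 'tool_rot': array([-4.93920949e-01, -3.10231455e+00,  2.88811084e-03]), 'ft_force': array([ 0.45843644,  0.44484691, -0.63049573]), 'torque': array([ 0.00215187,  0.03037454, -0.05230212]), 'grip_width': 0.9947696440086109}
scene {'camera_matrix': array([[481.43491666,   0.        , 323.14978549],
       [  0.        , 481.43491666, 233.9308161 ],
       [  0.        ,   0.        ,   1.        ]]), 'pose': array([[-0.03751925,  0.78053293, -0.6239877 ,  1.11385802],
       [ 0.99927848,  0.02561803, -0.02803975,  0.02300704],
       [-0.00590061, -0.62458951, -0.78093094,  0.86458023],
       [ 0.        ,  0.        ,  0.   
[... 277 characters left out ...]
-0.99987502,  0.00586652, -0.01468102, -0.00468161],
       [ 0.01386631, -0.12064784, -0.99259852,  1.18756083],
       [ 0.        ,  0.        ,  0.        ,  1.        ]])}
{'camera_matrix': array([[352.28241938,   0.        , 327.8447625 ],
       [  0.        , 352.28241938, 230.64963223],
       [  0.        ,   0.        ,   1.        ]]), 'mount': array([[ 1.12662754e-03, -9.55631563e-01, -2.94562466e-01,
         8.17052411e-02],
       [ 9.99999328e-01,  9.96015131e-04,  5.93433675e-04,
        -5.06205346e-04],
       [-2.73715277e-04, -2.94562937e-01,  9.55632043e-01,
        -1.63888321e-01],
       [ 0.00000000e+00,  0.00000000e+00,  0.00000000e+00,
         1.00000000e+00]])}
```

View pics/top0.png

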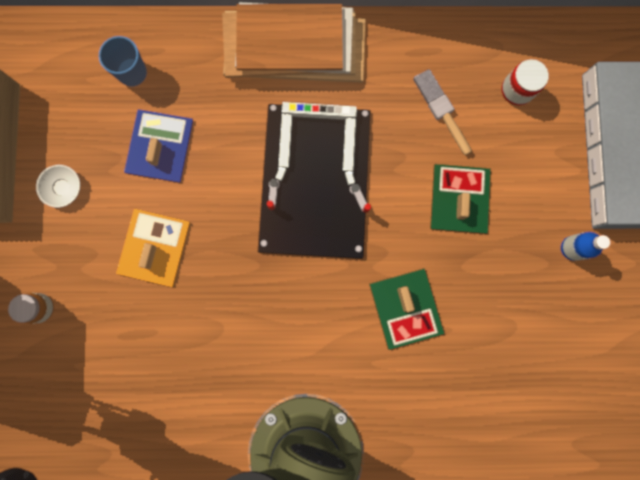

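View pics/scene0.png

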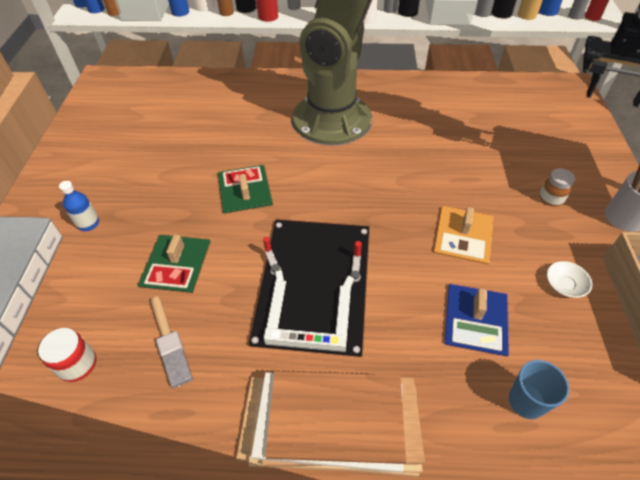

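The top view shows two green boards: A at about (461,198) and B at about (407,309). Image right is the robot's right (-y), so A is the one wanted. The bed is at (315,180), with its stop at the far end and its lever knobs at (271,204) and (367,207).

```bash
cat > h.py <<'E'
import numpy as np,cv2
from scipy.spatial.transform import Rotation as R
from bench import get_state, eyes
def cam(n):
    c=eyes.camera_params(n);K=c["camera_matrix"]
    if n!="wrist": return K,c["pose"]
    s=get_state();T=np.eye(4);T[:3,:3]=R.from_rotvec(s["tool_rot"]).as_matrix();T[:3,3]=s["position"]
    return K,T@c["mount"]
def atz(uv,z,K,T):
    uv=np.atleast_2d(uv).astype(float);r=np.c_[uv,np.ones(len(uv))]@np.linalg.inv(K).T@T[:3,:3].T
    return T[:3,3]+r*((z-T[2,3])/r[:,2])[:,None]
def cloud(d,K,T):
    v,u=np.indices(d.shape);P=np.stack([(u-K[0,2])/K[0,0]*d,(v-K[1,2])/K[1,1]*d,d],-1)
    return P@T[:3,:3].T+T[:3,3]
def proj(P,K,T):
    p=(np.atleast_2d(P)-T[:3,3])@T[:3,:3]@K.T;return p[:,:2]/p[:,2:]
def mask(p,lo,hi): return cv2.inRange(cv2.cvtColor(p,cv2.COLOR_RGB2HSV),lo,hi)
E
python3 - <<'E'
from h import *
f=np.load("/tmp/top0.npz");p,d=f["p"],f["d"];K,T=cam("top");C=cloud(d,K,T)
def rect(m,z,name):
    n,l,st,ce=cv2.connectedComponentsWithStats(m)
    for i in range(1,n):
        if st[i,4]<40: continue
        pts=np.argwhere(l==i)[:,::-1]; W=atz(pts,z,K,T)[:,:2]
        r=cv2.minAreaRect((W*1000).astype(np.float32));print(name,ce[i].round(),st[i,4],np.round(r[0],1),np.round(r[1],1),round(r[2],1),"zmed",np.median(C[l==i][:,2]).round(4))
g=mask(p,(40,80,30),(85,255,200));rect(g,.008,"green")
rect(mask(p,(0,0,0),(180,120,50)),.012,"black")
r=mask(p,(0,180,110),(6,255,255))|mask(p,(174,180,110),(180,255,255));rect(r,.06,"red")
print("screws",atz([(273,108),(365,113),(264,243),(358,249)],.012,K,T).round(4))
q=p[150:320,350:510,::-1];q2=p[90:260,240:400,::-1]
cv2.imwrite("pics/crop1.png",cv2.resize(np.hstack([q,q2]),None,fx=2.5,fy=2.5,interpolation=cv2.INTER_CUBIC))
E
```

```text
green [160. 133.] 112 [660.  303.5] [70.9  7.1] 80.1 zmed 0.0109
green [459. 209.] 2000 [ 516.  -330.1] [117.8 136.9] 84.8 zmed 0.009
green [403. 300.] 2193 [ 286.7 -209.7] [137.3 117.6] 15.2 zmed 0.0087
black [359. 174.] 138 [ 571.7 -115. ] [91.  17.4] 13.3 zmed 0.0129
black [290. 169.] 87 [579.5  28. ] [13.  62.3] 71.2 zmed 0.0127
black [323. 216.] 5683 [495.7 -31.6] [183.7 202.5] 89.0 zmed 0.0129
black [326. 451.] 1403 [ 18.3 -43.8] [136.5  77. ] 67.6 zmed 0.2258
black [ 16. 475.] 298 [-29.1 564.3] [68.8 18.8] 89.3 zmed 0.6633
black [281. 475.] 277 [-36.  45.] [88.9 17. ] 89.3 zmed 0.3865
red [516.  83.] 108 [ 751.9 -440.6] [57.6 20.9] 21.3 zmed 0.0739
red [462. 180.] 402 [ 543.8 -320. ] [74.4 34.3] 84.9 zmed 0.0105
red [412. 327.] 432 [ 252.6 -210.5] [34.4 74.2] 14.9 zmed 0.0103
screws [[ 0.7126  0.0647  0.012 ]
 [ 0.701  -0.1315  0.012 ]
 [ 0.4235  0.083   0.012 ]
 [ 0.4098 -0.1116  0.012 ]]
```

View pics/crop1.png

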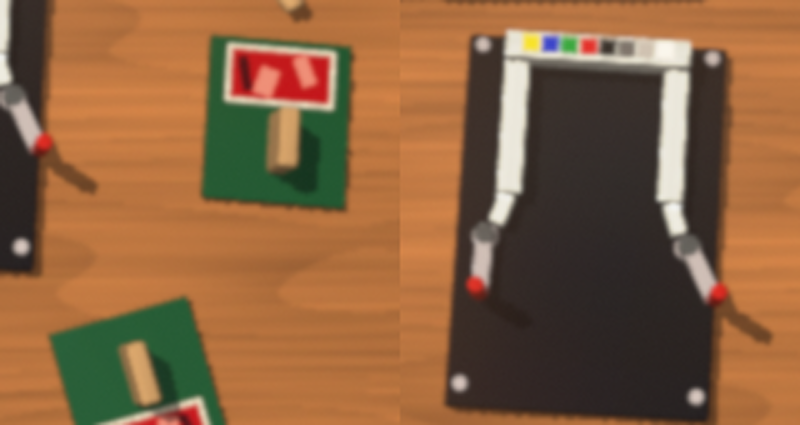

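Board A has a footprint of 137x118 mm at z≈0.009, which fits. Its centre is (0.516,-0.330), with yaw about -5° and the red painting on the far half. The bed centre is about (0.562,-0.024), with yaw about -3.7°. I'm moving above board A.

```bash
cat >> h.py <<'E'
def go(x,y,z,yawdeg):
    "print shift in tool units to reach TCP xyz, with tool y axis at yawdeg+90"
    s=get_state();M=R.from_rotvec(s["tool_rot"]).as_matrix()
    a=np.degrees(np.arctan2(M[1,1],M[0,1]))
    print("t",round(s["time"],2),"pos",s["position"].round(4),"yaw",round(a-90,2),"F",s["ft_force"].round(1),"g",round(s["grip_width"],3))
    b=np.radians(yawdeg);N=np.array([[-np.cos(b),-np.sin(b),0],[-np.sin(b),np.cos(b),0],[0,0,-1]])
    D=np.array([x,y,z])-s["position"]
    print("units now-axes",(M.T@D/.04).round(3),"after-turn axes",(N.T@D/.04).round(3),"turn units",round((a-90-yawdeg)/5,3))
E
python3 -m jog '[[[1,-0.92,-0.41,0,-0.26],[1,-0.92,-0.41,0,-0.26],[1,-0.92,-0.41,0,-0.26],[1,-0.92,-0.41,0,-0.26],[1,-0.92,-0.41,0,-0.26],[1,-0.92,-0.41,0,-0.26],[1,-0.92,-0.41,0,-0.26],[1,-0.92,-0.41,0,-0.26],[1,-0.92,-0.41,0,-0.26],[1,-0.92,-0.41,0,-0.26]]]' 30
python3 -m jog '[[[1,0,-1,0,0],[1,0,-1,0,0],[1,0,-1,0,0],[1,0,-1,0,0],[1,0,-1,0,0],[1,0,-1,0,0],[1,0,-1,0,0],[1,0,-1,0,0],[1,0,-1,0,0],[1,0,-1,0,0]]]'
python3 -c "from h import *;go(.496,-.328,.2,-5.2)"
```

```text
time: 1.35
position: [0.5268, 0.3792, 0.2221]
tool_rot: [-0.138, -3.138, 0.001]
ft_force: [0.5, 1.5, 0.1]
grip_width: 0.999
time: 2.6
position: [0.49, -0.0196, 0.2223]
tool_rot: [-0.14, -3.138, -0.0]
ft_force: [1.1, -0.2, 0.2]
grip_width: 1.002
t 2.6 pos [ 0.49   -0.0196  0.2223] yaw -5.09 F [ 1.1 -0.2  0.2] g 1.002
units now-axes [-0.833 -7.665  0.555] after-turn axes [-0.848 -7.664  0.556] turn units 0.021
```

```bash
python3 - <<'E'
from h import *
K,T=cam("wrist");p,d=eyes.get_image("wrist");np.savez("/tmp/bed.npz",p=p,d=d,K=K,T=T);cv2.imwrite("pics/bed.png",p[:,:,::-1])
E
python3 -m jog '[[[1,-0.1,-0.96,0,0],[1,-0.1,-0.96,0,0],[1,-0.1,-0.96,0,0],[1,-0.1,-0.96,0,0],[1,-0.1,-0.96,0,0],[1,-0.1,-0.96,0,0],[1,-0.1,-0.96,0.28,0],[1,-0.15,-0.96,0.28,0],[1,0,0,0,0]]]'
python3 - <<'E'
from h import *
K,T=cam("wrist");p,d=eyes.get_image("wrist");np.savez("/tmp/brd.npz",p=p,d=d,K=K,T=T);cv2.imwrite("pics/brd.png",p[:,:,::-1])
cv2.imwrite("pics/both.png",np.vstack([cv2.resize(cv2.imread("pics/bed.png"),(400,300)),cv2.resize(p[:,:,::-1],(400,300))]))
go(.496,-.328,.2,-5.2)
E
```

```text
time: 3.78
position: [0.4951, -0.3304, 0.1987]
tool_rot: [-0.148, -3.135, 0.002]
ft_force: [0.2, -0.3, 1.2]
grip_width: 1.001
t 3.83 pos [ 0.4962 -0.3282  0.1992] yaw -5.26 F [ 0.4 -0.   1.8] g 0.999
units now-axes [ 0.005  0.004 -0.021] after-turn axes [ 0.005  0.004 -0.021] turn units -0.011
```

View pics/bed.png

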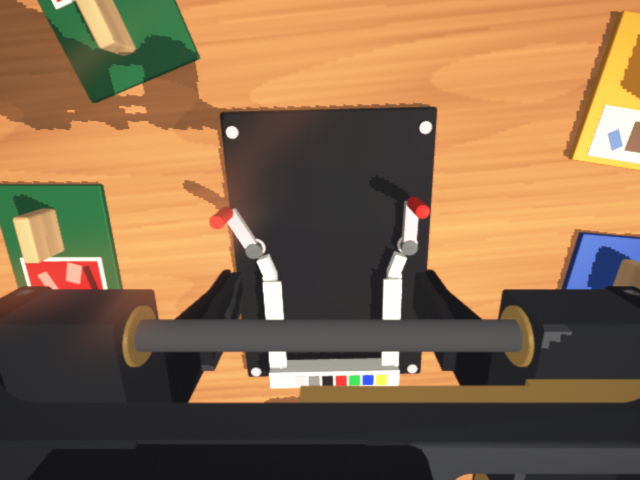

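View pics/brd.png

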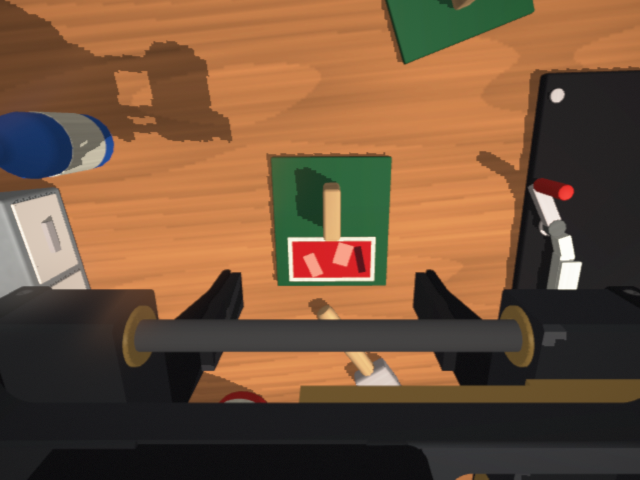

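The wrist picture shows green board A with corners (270,156), (391,156), (386,286), (277,284) and its handle top around (332,190), centred under the tool. The bed picture shows screws at (232,132), (426,128), (256,371), (412,369) and knobs at (220,218), (421,209). I'll measure both.

Run:
```python
from h import *
f=np.load("/tmp/brd.npz");p,d,K,T=[f[k] for k in"pdKT"];C=cloud(d,K,T)
m=(mask(p,(40,80,20),(85,255,200))>0)
m[:,:255]=0;m[:,400:]=0;m[:150]=0;m[288:]=0
W=atz(np.argwhere(m)[:,::-1],.008,K,T)[:,:2]*1000
print("board",cv2.minAreaRect(W.astype(np.float32)))
print("corners",atz([(270,156),(391,156),(386,286),(277,284)],.008,K,T).round(4)[:,:2].tolist())
s=C[150:288,260:400];h=s[(s[...,2]>.043)&(s[...,2]<.053)]
print("handle",len(h),cv2.minAreaRect((h[:,:2]*1000).astype(np.float32)),np.median(h[:,2]))
f=np.load("/tmp/bed.npz");p,d,K,T=[f[k] for k in"pdKT"];C=cloud(d,K,T)
S=atz([(232,132),(426,128),(256,371),(412,369)],.012,K,T)[:,:2];print("screws",S.round(4).tolist(),S.mean(0))
for a,b in((0,2),(1,3)): print(np.degrees(np.arctan2(*(S[b]-S[a])[::-1])))
for a,b in((0,1),(2,3)): print(90-np.degrees(np.arctan2(*(S[b]-S[a])))-90)
V=atz([(254,251),(408,247)],.025,K,T)[:,:2];print("pivots",V.round(4).tolist(),np.linalg.norm(V[1]-V[0]))
r=mask(p,(0,180,110),(6,255,255))|mask(p,(174,180,110),(180,255,255))
for n,(a,b) in dict(R=(205,240),L=(400,435)).items():
    k=C[190:235,a:b][r[190:235,a:b]>0];t=k[k[:,2]>.058];print("knob",n,len(t),t.mean(0) if len(t) else k.max(0))
```

```text
board ((515.2863159179688, -329.3360290527344), (119.03289794921875, 139.2183380126953), 84.96208190917969)
corners [[0.4396, -0.3831], [0.4508, -0.264], [0.5915, -0.2753], [0.5779, -0.395]]
handle 888 ((494.52899169921875, -327.9418029785156), (15.073046684265137, 49.24364471435547), 85.14568328857422) 0.0494050680689635
screws [[0.4095, -0.1112], [0.423, 0.0866], [0.7006, -0.1297], [0.715, 0.0672]] [ 0.56204708 -0.02176368]
-3.643263929665937
-3.7973193040679747
-3.8930427045860228
-4.171310854755305
pivots [[0.5354, -0.1048], [0.5456, 0.0629]] 0.16794591457254104
knob R 143 [ 0.48866565 -0.12505809  0.0648937 ]
knob L 168 [0.49292963 0.06544934 0.07048578]
```

```bash
python3 -m jog '[[[1,0.04,0,0.9,-0.05],[0.6,0,0,0.9,0],[0.6,0,0,0.9,0],[0.6,0,0,0.9,0],[0.6,0,0,0.92,0],[0.6,0,0,0,0],[0,0,0,0,0],[0,0,0,0,0],[0,0,0,0,0],[0,0,0,0,0]]]' 30
python3 -c "from h import *;go(.4945,-.328,.018,-5)"
```

```text
time: 5.08
position: [0.496, -0.3273, 0.02]
tool_rot: [0.133, 3.138, -0.0]
ft_force: [-0.6, 0.1, 0.7]
grip_width: 0.229
t 5.08 pos [ 0.496  -0.3273  0.02  ] yaw -4.84 F [-0.6  0.1  0.7] g 0.229
units now-axes [ 0.035 -0.019  0.051] after-turn axes [ 0.035 -0.019  0.051] turn units 0.032
```

```bash
python3 -m jog '[[[0,0,0,0,0],[0,0,0,0,0],[0,0,0,-0.5,0],[0,0,0,-0.8,0],[0,0,0,-0.8,0],[0,0,0,-0.6,0],[0,0,0,0,0]]]'
python3 -c "from h import *;go(.4622,-.0159,.12,-3.8)"
```

```text
time: 5.95
position: [0.4967, -0.3282, 0.1299]
tool_rot: [0.133, 3.134, -0.003]
ft_force: [-0.1, -0.2, -2.1]
grip_width: 0.181
t 5.95 pos [ 0.4967 -0.3282  0.1299] yaw -4.85 F [-0.1 -0.2 -2.1] g 0.181
units now-axes [1.521 7.708 0.23 ] after-turn axes [1.379 7.734 0.247] turn units -0.21
```

Gripped: 15.7 mm on the 16 mm bar, with about 2 N of weight. Now I'm carrying it over.

```bash
python3 -m jog '[[[0,0.17,0.86,0.03,-0.21],[0,0.15,0.86,0.03,0],[0,0.15,0.86,0.03,0],[0,0.15,0.86,0.03,0],[0,0.15,0.86,0.03,0],[0,0.15,0.86,0.03,0],[0,0.15,0.86,0.03,0],[0,0.15,0.86,0.03,0],[0,0.15,0.86,0,0],[0,0,0,0,0]]]'
python3 - <<'E'
from h import *
go(.4622,-.0159,.12,-3.8)
p,d=eyes.get_image("top");np.savez("/tmp/top1.npz",p=p,d=d)
K,T=cam("wrist");q,d=eyes.get_image("wrist");np.savez("/tmp/w1.npz",p=q,d=d,K=K,T=T)
cv2.imwrite("pics/c1.png",q[:,:,::-1])
E
```

```text
time: 7.2
position: [0.4607, -0.0116, 0.1166]
tool_rot: [-0.096, -3.138, -0.001]
ft_force: [0.4, -0.9, -2.6]
grip_width: 0.184
t 7.2 pos [ 0.4607 -0.0116  0.1166] yaw -3.49 F [ 0.4 -0.9 -2.6] g 0.184
units now-axes [-0.044 -0.104 -0.086] after-turn axes [-0.045 -0.104 -0.086] turn units 0.062
```

View pics/c1.png

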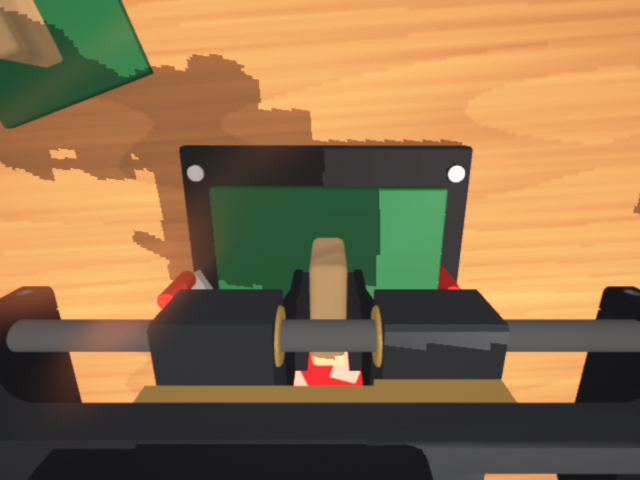

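The wrist view shows the rear bed screws at (195,173) and (457,173), and the held board's rear corners at (210,187) and (447,188). So it is held level and nearly centred. Now the lateral offset.

Run:
```python
from h import *
f=np.load("/tmp/w1.npz");p,d,K,T=[f[k] for k in"pdKT"];C=cloud(d,K,T)
S=atz([(195,173),(457,173)],.012,K,T);E=atz([(180,147),(471,147)],.012,K,T)
print("d screws",C[173,195],C[173,457],"board z",C[215,230],C[215,430],C[195,330])
zb=np.median(C[195:205,220:300,2]);B=atz([(210,187),(447,188)],zb,K,T)
for n,x in(("S",S),("E",E),("B",B)):
    v=x[1]-x[0];print(n,x[:,:2].round(4).tolist(),"len",np.linalg.norm(v).round(4),"yaw",-np.degrees(np.arctan2(v[0],v[1])).round(2),"mid",x.mean(0).round(4))
# lateral offset in bed frame
b=np.radians(-3.8);ey=np.array([-np.sin(b),np.cos(b)])
print("lat B-S",((B.mean(0)-S.mean(0))[:2]@ey).round(4),"lat B-E",((B.mean(0)-E.mean(0))[:2]@ey).round(4))
# top screws now
g=np.load("/tmp/top1.npz");cv2.imwrite("pics/t1.png",cv2.resize(g["p"][90:270,220:420,::-1],None,fx=3,fy=3))
```

```text
d screws [ 0.40954352 -0.11106966  0.01405893] [0.42159007 0.08561333 0.01548558] board z [ 0.42137355 -0.06136521  0.10681751] [0.4276021  0.0402509  0.10717618] [ 0.37961759 -0.00876829  0.28079689]
S [[0.4098, -0.1119], [0.4221, 0.0869]] len 0.1991 yaw -3.56 mid [ 0.416  -0.0125  0.012 ]
E [[0.39, -0.1197], [0.4034, 0.0964]] len 0.2165 yaw -3.56 mid [ 0.3967 -0.0116  0.012 ]
B [[0.4065, -0.0692], [0.4143, 0.0485]] len 0.118 yaw -3.8 mid [ 0.4104 -0.0104  0.1068]
lat B-S 0.0018 lat B-E 0.0022
```

```bash
python3 -m jog '[[[0,0.07,-0.06,0.6,0],[0,0,0,0.7,0],[0,0,0,0.5,0],[0,0,0,0.2,0],[0,0,0,0.1,0],[0,0,0,0,0],[0,0,0,0,0]]]'
python3 -c "from h import *;go(.4622,-.0159,.032,-3.8)"
```

```text
time: 8.18
position: [0.4597, -0.0168, 0.0344]
tool_rot: [0.104, 3.138, 0.001]
ft_force: [0.2, -0.2, -1.9]
grip_width: 0.183
t 8.18 pos [ 0.4597 -0.0168  0.0344] yaw -3.8 F [ 0.2 -0.2 -1.9] g 0.183
units now-axes [-0.06   0.026  0.061] after-turn axes [-0.06   0.026  0.061] turn units 0.001
```

```bash
python3 -m jog '[[[0,0,0,0.05,0],[0,0,0,0.03,0],[0,0,0,0,0],[0,0,0,0,0]]]'
python3 - <<'E'
from h import *
go(.4622,-.0159,.032,-3.8)
K,T=cam("wrist");p,d=eyes.get_image("wrist");go(.4622,-.0159,.032,-3.8)
np.savez("/tmp/w2.npz",p=p,d=d,K=K,T=T);cv2.imwrite("pics/c2.png",p[:,:,::-1])
m=mask(p,(40,80,15),(85,255,255));n,l,st,ce=cv2.connectedComponentsWithStats(m)
for i in range(1,n):
    if st[i,4]>300:print(st[i])
E
```

```text
time: 8.68
position: [0.4595, -0.0167, 0.0317]
tool_rot: [0.104, 3.139, 0.001]
ft_force: [-2.8, -0.0, 7.1]
grip_width: 0.184
t 8.68 pos [ 0.4595 -0.0167  0.0317] yaw -3.78 F [-2.8 -0.   7.1] g 0.184
units now-axes [-0.066  0.024 -0.006] after-turn axes [-0.066  0.024 -0.007] turn units 0.003
t 8.72 pos [ 0.4595 -0.0167  0.0317] yaw -3.78 F [-3.  -0.2  7.2] g 0.179
units now-axes [-0.067  0.023 -0.007] after-turn axes [-0.067  0.023 -0.007] turn units 0.004
[   0    0   74   85 4535]
[  209   186   239   113 21375]
```

View pics/c2.png

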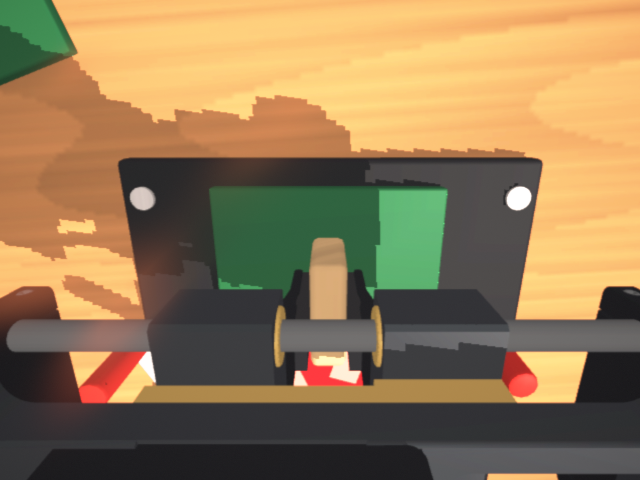

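The board is flat on the bed. The screws' midpoint is column 330.5 and the board's rear midpoint is 329, so it is about 0.8 mm off to -y, and the edges look parallel. Next I'll slide it.

```bash
python3 -m jog '[[[0,0,0.02,-0.03,0],[0,-0.3,0,0,0],[0,-0.4,0,0,0],[0,-0.4,0,0,0],[0,-0.4,0,0,0],[0,-0.4,0,0,0],[0,0,0,0,0]]]'
python3 -c "from h import *;go(.6,-.025,.032,-3.8)"
```

```text
time: 9.6
position: [0.5371, -0.0213, 0.0318]
tool_rot: [0.104, 3.138, -0.001]
ft_force: [1.9, 0.2, -0.3]
grip_width: 0.179
t 9.6 pos [ 0.5371 -0.0213  0.0318] yaw -3.8 F [ 1.9  0.2 -0.3] g 0.179
units now-axes [-1.575  0.012 -0.002] after-turn axes [-1.575  0.012 -0.005] turn units -0.0
```

```bash
python3 -m jog '[[[0,-0.3,0,0,0],[0,-0.3,0,0,0],[0,-0.3,0,0,0],[0,-0.3,0,0,0],[0,-0.2,0,0,0],[0,0,0,0,0]]]'
python3 -c "from h import *;go(.6,-.025,.032,-3.8)"
```

```text
time: 10.35
position: [0.5924, -0.0249, 0.0318]
tool_rot: [0.104, 3.137, -0.001]
ft_force: [1.7, -0.2, 0.7]
grip_width: 0.179
t 10.35 pos [ 0.5924 -0.0249  0.0318] yaw -3.8 F [ 1.7 -0.2  0.7] g 0.179
units now-axes [-0.191  0.009 -0.004] after-turn axes [-0.191  0.009 -0.005] turn units 0.001
```

```bash
for i in 1; do python3 -m jog '[[[0,-0.1,0,0,0],[0,-0.1,0,0,0],[0,0,0,0,0]]]'; python3 -m jog '[[[0,-0.05,0,0,0],[0,-0.05,0,0,0],[0,0,0,0,0]]]'; done
```

```text
time: 10.72
position: [0.5994, -0.0253, 0.0318]
tool_rot: [0.104, 3.139, -0.0]
ft_force: [-0.6, -0.4, 1.5]
grip_width: 0.181
time: 11.1
position: [0.5997, -0.0254, 0.0318]
tool_rot: [-0.104, -3.133, -0.001]
ft_force: [-10.5, 0.8, 10.9]
grip_width: 0.182
```

The board met the stop at 10 N. TCP x 0.600 puts the bed centre at about x 0.5555, which agrees with the pivots. Releasing and rising to look.

```bash
python3 -m jog '[[[0,0.05,0,-0.03,0],[0.45,0,0,0,0],[0.45,0,0,0,0],[0.45,0,0,0,0],[0.45,0,0,-0.4,0],[0.45,0,0,-0.8,0],[0.45,0.3,0,-1,0],[0.45,0.6,0,-1,0],[0.3,0.6,0,-1,0],[0,0,0,0,0]]]'
python3 - <<'E'
from h import *
go(.49,-.02,.2,-3.8)
p,d=eyes.get_image("top");np.savez("/tmp/top2.npz",p=p,d=d)
K,T=cam("wrist");q,d=eyes.get_image("wrist");np.savez("/tmp/w3.npz",p=q,d=d,K=K,T=T)
cv2.imwrite("pics/c3.png",q[:,:,::-1])
E
```

```text
time: 12.35
position: [0.5424, -0.0216, 0.206]
tool_rot: [0.104, 3.132, 0.004]
ft_force: [1.2, 0.1, -1.1]
grip_width: 0.3
t 12.35 pos [ 0.5424 -0.0216  0.206 ] yaw -3.8 F [ 1.2  0.1 -1.1] g 0.3
units now-axes [ 1.31  -0.047  0.139] after-turn axes [ 1.309 -0.046  0.149] turn units -0.001
```

View pics/c3.png

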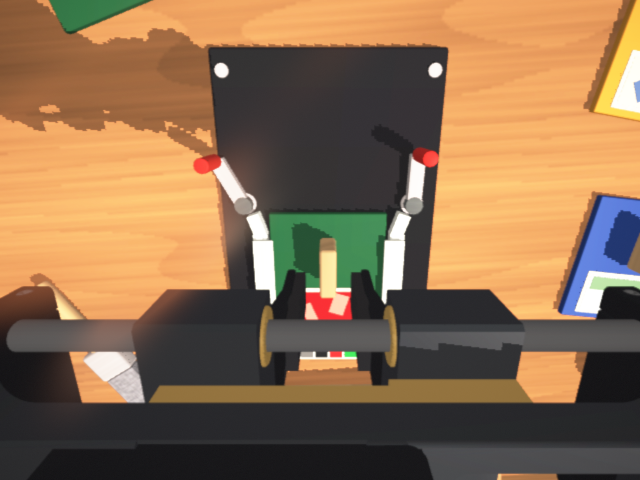

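The board sits between the guides with its rear edge at row 213, columns 272–386. The pivots are at (244,204) and (412,205). The knob tops are at about (201,166) on the right and (431,159) on the left.

Run:
```python
from h import *
f=np.load("/tmp/w3.npz");p,d,K,T=[f[k] for k in"pdKT"]
S=atz([(221,70),(435,70)],.012,K,T);print("screw mid",S.mean(0)[:2],np.degrees(np.arctan2(*(S[1]-S[0])[:2])))
V=atz([(244,204),(412,205)],.025,K,T)[:,:2];m=V.mean(0);print("piv",V.round(4).tolist(),np.linalg.norm(V[1]-V[0]))
b=np.radians(-3.8);ex=np.array([np.cos(b),np.sin(b)]);ey=np.array([-ex[1],ex[0]])
c=m+.015*ex;print("bed centre",c.round(4))
B=atz([(272,213),(386,213)],.02,K,T)[:,:2];k=atz([(201,166),(431,159)],.064,K,T)[:,:2]
for n,P in(("rear",B),("knobsRL",k),("screws",S[:,:2])): print(n,np.c_[(P-c)@ex,(P-c)@ey].round(4).tolist())
```

```text
screw mid [ 0.41544766 -0.01282481] 3.7178057854079016
piv [[0.5335, -0.1043], [0.5455, 0.0625]] 0.16720191565019862
bed centre [ 0.5545 -0.0219]
rear [[-0.0049, -0.057], [-0.005, 0.059]]
knobsRL [[-0.0577, -0.1085], [-0.0638, 0.0872]]
screws [[-0.1392, -0.0991], [-0.1395, 0.0988]]
```

Run:
```python
from h import *
go(.4899,-.1269,.1,-3.8)
q=np.linspace(-.5,1.57,15);K=np.c_[-15-50*np.cos(q),-85+50*np.sin(q)];D=np.diff(K,axis=0)/40
print("R dx,dy:",np.c_[-D[:,0],D[:,1]].round(2).tolist())
q=np.linspace(-.04,1.57,11);K=np.c_[-15-50*np.cos(q),85-50*np.sin(q)];D=np.diff(K,axis=0)/40
print("L dx,dy:",np.c_[-D[:,0],D[:,1]].round(2).tolist())
```

```text
t 12.45 pos [ 0.5414 -0.0214  0.2022] yaw -3.8 F [-0.2 -0.1 -0.8] g 0.216
units now-axes [ 1.117 -2.72   2.549] after-turn axes [ 1.11  -2.717  2.555] turn units 0.001
R dx,dy: [[0.08, 0.17], [0.05, 0.18], [0.02, 0.18], [-0.0, 0.18], [-0.03, 0.18], [-0.06, 0.18], [-0.08, 0.17], [-0.11, 0.15], [-0.13, 0.13], [-0.15, 0.11], [-0.16, 0.09], [-0.17, 0.07], [-0.18, 0.04], [-0.18, 0.01]]
L dx,dy: [[-0.01, -0.2], [-0.04, -0.2], [-0.07, -0.19], [-0.1, -0.17], [-0.13, -0.16], [-0.15, -0.13], [-0.17, -0.11], [-0.18, -0.08], [-0.2, -0.05], [-0.2, -0.02]]
```

```bash
python3 -m jog '[[[0.6,0.37,-0.9,0.3,0],[0.6,0.37,-0.9,0.55,0],[0.6,0.37,-0.91,0.85,0],[0.6,0,0,0.85,0],[0.6,0,0,0.8,0],[0.6,0,0,0.75,0],[0.6,0,0,0,0]]]' 8
python3 -c "from h import *;go(.4899,-.1269,.038,-3.8)"
python3 -m jog '[[[0,0,0,0,0],[0,0,0,0,0],[0,0,0,0,0],[0,0,0,0,0],[0,0,0,0,0]]]' 8
python3 -c "from h import *;go(.4899,-.1269,.038,-3.8)"
```

```text
time: 13.32
position: [0.4867, -0.1266, 0.034]
tool_rot: [-0.105, -3.133, 0.001]
ft_force: [0.6, -0.5, 0.2]
grip_width: 0.601
t 13.32 pos [ 0.4867 -0.1266  0.034 ] yaw -3.82 F [ 0.6 -0.5  0.2] g 0.601
units now-axes [-0.08  -0.003 -0.099] after-turn axes [-0.081 -0.003 -0.099] turn units -0.004
time: 13.95
position: [0.4897, -0.1265, 0.0373]
tool_rot: [0.104, 3.139, 0.0]
ft_force: [0.5, 0.5, 2.1]
grip_width: 0.152
t 13.95 pos [ 0.4897 -0.1265  0.0373] yaw -3.79 F [0.5 0.5 2.1] g 0.152
units now-axes [-0.004 -0.009 -0.017] after-turn axes [-0.004 -0.009 -0.017] turn units 0.002
```

```bash
python3 -m jog '[[[0,0.08,0.17,0,0],[0,0.05,0.18,0,0],[0,0.02,0.18,0,0],[0,0,0.18,0,0],[0,-0.03,0.18,0,0],[0,-0.06,0.18,0,0],[0,-0.08,0.17,0,0],[0,-0.11,0.15,0,0],[0,0,0,0,0]]]'
python3 -c "
from h import *
go(.5378,-.0559,.038,-3.8)"
```

```text
time: 15.08
position: [0.499, -0.0702, 0.0367]
tool_rot: [0.102, 3.139, 0.001]
ft_force: [-0.6, 0.1, -2.6]
grip_width: 0.153
t 15.07 pos [ 0.499  -0.0702  0.0367] yaw -3.72 F [-0.6  0.1 -2.6] g 0.153
units now-axes [-0.946  0.42  -0.032] after-turn axes [-0.945  0.421 -0.032] turn units 0.015
```

```bash
python3 -m jog '[[[0,-0.13,0.13,0,0],[0,-0.15,0.1,0,0],[0,-0.16,0.08,0,0],[0,-0.17,0.07,0,0],[0,-0.18,0.04,0,0],[0,-0.18,0.01,0,0],[0,-0.05,0,0,0],[0,0,0,0,0]]]'
python3 -c "
from h import *
go(.5378,-.0559,.038,-3.8)"
```

```text
time: 16.08
position: [0.5408, -0.056, 0.0369]
tool_rot: [0.103, 3.139, 0.002]
ft_force: [-0.6, 3.5, -5.3]
grip_width: 0.16
t 16.07 pos [ 0.5408 -0.056   0.0369] yaw -3.76 F [-0.6  3.5 -5.3] g 0.16
units now-axes [ 0.076 -0.002 -0.028] after-turn axes [ 0.076 -0.002 -0.028] turn units 0.008
```

```bash
python3 -m jog '[[[0,-0.05,0,0,0],[0,-0.05,0,0,0],[0,0,0,0,0]]]'
python3 - <<'E'
from h import *
K,T=cam("wrist");q,d=eyes.get_image("wrist");cv2.imwrite("pics/c4.png",q[:,:,::-1]);p,d=eyes.get_image("top");cv2.imwrite("pics/t4.png",p[:,:,::-1])
go(.5378,-.0559,.038,-3.8)
E
```

```text
time: 16.45
position: [0.5434, -0.0562, 0.0368]
tool_rot: [-0.103, -3.138, -0.002]
ft_force: [-4.2, 5.3, -2.6]
grip_width: 0.157
t 16.55 pos [ 0.5434 -0.0562  0.0368] yaw -3.75 F [-3.   5.1 -2.2] g 0.153
units now-axes [ 0.14  -0.002 -0.03 ] after-turn axes [ 0.14  -0.002 -0.03 ] turn units 0.01
```

View pics/c4.png

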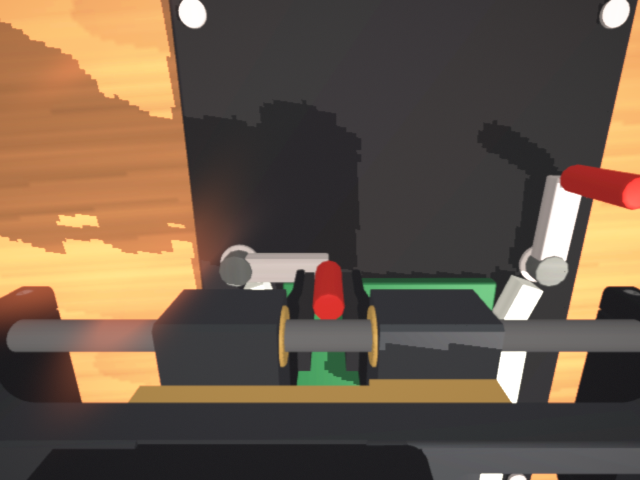

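The right lever lies straight across behind the board, with its arm level at rows 254–282. I'll release it and nudge its knob home from behind with shut fingers.

```bash
python3 -m jog '[[[0.4,0,0,0,0],[0.4,0,0,0,0],[0.4,0,0,-0.6,0],[0.4,0,0,-0.7,0],[0,0.5,0,0,0],[0,0.7,0,0,0],[0,0,0,0.65,0],[0,0,0,0.65,0],[0,-0.2,0,0,0],[0,0,0,0,0]]]'
python3 -c "
from h import *
go(.5232,-.0559,.038,-3.8)"
python3 -m jog '[[[0,-0.15,0,0,0],[0,-0.15,0,0,0],[0,-0.1,0,0,0],[0,0,0,0,0]]]'
```

```text
time: 17.8
position: [0.5063, -0.0554, 0.0383]
tool_rot: [0.105, 3.137, -0.001]
ft_force: [-0.4, -0.1, 0.1]
grip_width: 0.009
t 17.8 pos [ 0.5063 -0.0554  0.0383] yaw -3.82 F [-0.4 -0.1  0.1] g 0.009
units now-axes [-0.421  0.015  0.009] after-turn axes [-0.422  0.015  0.007] turn units -0.004
time: 18.3
position: [0.5206, -0.0558, 0.0371]
tool_rot: [0.104, 3.14, -0.0]
ft_force: [-0.7, -0.0, -0.6]
grip_width: 0.004
```

```bash
python3 -m jog '[[[0,-0.06,0,0,0],[0,-0.06,0,0,0],[0,0,0,0,0]]]';python3 -m jog '[[[0,-0.06,0,0,0],[0,0,0,0,0],[0,0,0,0,0]]]'
```

```text
time: 18.68
position: [0.5224, -0.0557, 0.0364]
tool_rot: [-0.104, -3.134, -0.001]
ft_force: [-6.1, 0.9, 4.4]
grip_width: 0.006
time: 19.05
position: [0.5226, -0.0556, 0.0361]
tool_rot: [-0.104, -3.13, -0.002]
ft_force: [-11.8, 1.1, 7.6]
grip_width: 0.004
```

Solid at 12 N without movement, so the right lever is at its limit. Now the left one.

```bash
python3 -m jog '[[[0,0.24,0,0,0],[0,0,0,-0.9,0],[0.6,0,0,-0.9,0],[0.6,0.2,0.77,0,0],[0.6,0.2,0.77,0,0],[0.6,0.2,0.77,0,0],[0.6,0.1,0.76,0,0],[0.6,0,0,0,0],[0.6,0,0,0,0]]]' 8
python3 - <<'E'
from h import *
go(.4969,.0691,.038,-3.8)
K,T=cam("wrist");q,d=eyes.get_image("wrist")
r=mask(q,(0,150,90),(6,255,255))|mask(q,(174,150,90),(180,255,255));n,l,st,ce=cv2.connectedComponentsWithStats(r)
C=cloud(d,K,T)
for i in range(1,n):
    if st[i,4]>150:
        k=C[l==i];t=k[k[:,2]>.06];print(st[i],ce[i].round(),len(t),t.mean(0).round(4) if len(t) else k.mean(0))
E
```

```text
time: 20.18
position: [0.4983, 0.068, 0.1091]
tool_rot: [0.105, 3.139, -0.001]
ft_force: [0.9, -0.4, 0.5]
grip_width: 0.592
t 20.18 pos [0.4983 0.068  0.1091] yaw -3.82 F [ 0.9 -0.4  0.5] g 0.592
units now-axes [0.038 0.026 1.777] after-turn axes [0.037 0.025 1.777] turn units -0.004
[318 227  23  36 671] [329. 245.] 376 [0.494  0.0683 0.0667]
```

```bash
python3 -m jog '[[[0.6,0.04,0.01,0.9,0],[0.6,0,0,0.87,0],[0.6,0,0,0,0],[0,0,0,0,0],[0,0,0,0,0],[0,0,0,0,0],[0,0,0,0,0],[0,0,0,0,0]]]' 8
python3 -c "
from h import *
go(.4969,.0691,.038,-3.8)"
python3 -m jog '[[[0,-0.01,-0.2,0,0],[0,-0.04,-0.2,0,0],[0,-0.07,-0.19,0,0],[0,-0.1,-0.17,0,0],[0,-0.13,-0.16,0,0],[0,-0.15,-0.13,0,0],[0,0,0,0,0]]]'
```

```text
time: 21.22
position: [0.4966, 0.0693, 0.0385]
tool_rot: [0.104, 3.14, 0.0]
ft_force: [-0.7, 0.1, 2.0]
grip_width: 0.157
t 21.23 pos [0.4966 0.0693 0.0385] yaw -3.79 F [-0.7  0.1  2. ] g 0.157
units now-axes [-0.009 -0.005  0.012] after-turn axes [-0.009 -0.005  0.012] turn units 0.003
time: 22.1
position: [0.5146, 0.0249, 0.0381]
tool_rot: [0.106, 3.138, -0.002]
ft_force: [0.4, 0.8, 1.8]
grip_width: 0.16
```

Now I'll finish the arc, release, and push from behind as with the right lever.

```bash
python3 -m jog '[[[0,-0.17,-0.11,0,0],[0,-0.18,-0.08,0,0],[0,-0.2,-0.05,0,0],[0,-0.2,-0.02,0,0],[0,-0.03,0,0,0],[0,0,0,0,0]]]'
python3 -m jog '[[[0.4,0,0,0,0],[0.4,0,0,0,0],[0.4,0,0,-0.6,0],[0.4,0,0,-0.7,0],[0,0.5,0,0,0],[0,0.7,0,0,0],[0,0,0,0.65,0],[0,0,0,0.65,0],[0,-0.25,0,0,0],[0,0,0,0,0]]]'
python3 -m jog '[[[0,-0.2,0,0,0],[0,-0.15,0,0,0],[0,-0.05,0,0,0],[0,0,0,0,0]]]'
```

```text
time: 22.85
position: [0.5438, 0.014, 0.038]
tool_rot: [-0.104, -3.138, -0.0]
ft_force: [-3.0, 3.6, 3.2]
grip_width: 0.159
time: 24.1
position: [0.5081, 0.0156, 0.0392]
tool_rot: [0.105, 3.137, -0.001]
ft_force: [-0.4, 0.2, 0.6]
grip_width: 0.006
time: 24.6
position: [0.5222, 0.0151, 0.0382]
tool_rot: [0.104, 3.14, -0.0]
ft_force: [0.1, 0.3, 0.3]
grip_width: 0.005
```

```bash
python3 -m jog '[[[0,-0.1,0,0,0],[0,-0.05,0,0,0],[0,0,0,0,0]]]';python3 -m jog '[[[0,-0.08,0,0,0],[0,0,0,0,0],[0,0,0,0,0]]]'
```

```text
time: 24.98
position: [0.527, 0.0148, 0.0379]
tool_rot: [-0.104, -3.137, -0.0]
ft_force: [-3.9, -0.0, 3.5]
grip_width: 0.011
time: 25.35
position: [0.5272, 0.0148, 0.0374]
tool_rot: [-0.103, -3.131, -0.001]
ft_force: [-12.7, 0.7, 8.6]
grip_width: 0.004
```

Solid at x=0.527, as predicted. Now I'll back off, rise clear and look.

```bash
python3 -m jog '[[[0,0.3,0,0,0],[0,0.3,0,-0.8,0],[0,0.3,-0.4,-1,0],[0,0.3,-0.4,-1,0],[0,0,0,-1,0],[0,0,0,-0.3,0],[0,0,0,0,0],[0,0,0,0,0]]]'
python3 - <<'E'
from h import *
K,T=cam("wrist");q,d=eyes.get_image("wrist");np.savez("/tmp/w5.npz",p=q,d=d,K=K,T=T)
go(.5,0,.2,-3.8);cv2.imwrite("pics/c5.png",q[:,:,::-1])
E
```

```text
time: 26.35
position: [0.4805, -0.0142, 0.2006]
tool_rot: [-0.103, -3.138, 0.001]
ft_force: [-0.1, 0.4, 0.3]
grip_width: 0.007
t 26.4 pos [ 0.4804 -0.0142  0.2005] yaw -3.78 F [ 0.2  0.2 -0.2] g 0.003
units now-axes [-0.466  0.387  0.011] after-turn axes [-0.465  0.387  0.012] turn units 0.004
```

View pics/c5.png

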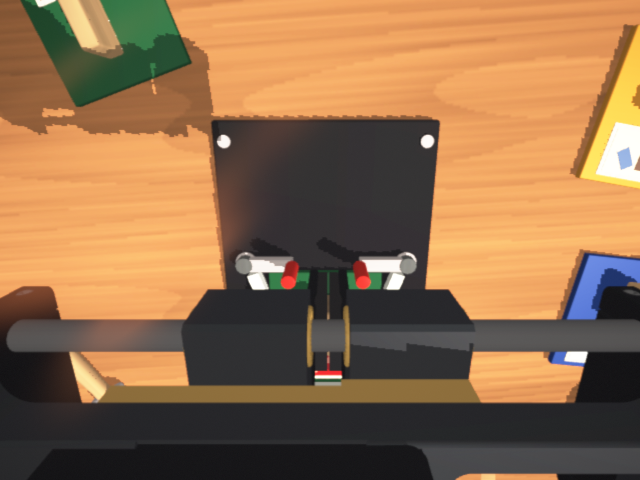

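Both arms lie straight across behind the board: (245,263)→(290,266) and (407,263)→(362,266), symmetric. The robot is clear, with about zero force and at z 0.20. Handing in.

```bash
python3 -c "
from bench import job;print(job.close_job())"
```

```text
the job is handed in; nothing more can be done
None
```

The green board farthest to the robot's right is in the copying bed against the end stop, with both red-knobbed levers swung fully in behind it. I handed the job in at about 26 s; it reports no verdict.

- **Sliding it in:** I set the board flat on the open end and slid it under the lips, painting end first. There was almost no side force, and it met the stop at about 10 N.
- **Levers:** I gripped each knob, swung it round its arc, let go, then pushed it from behind with shut fingers. Both held solid at about 12 N without moving further, and the two stopping points agreed with each other.
- **Last look:** the wrist picture shows both arms straight across and symmetric. The gripper was 0.2 m up, with about zero force.
- **Disagreement:** my estimates of the bed's centre along x ranged from 0.5545 to 0.562 m. The final seating rests on contact with the stop and the lever limits, not on that number. I did not measure the board again after the levers closed; before that, its rear edge read x = -5 mm in the bed frame, against -6 to -8 mm for fully home.

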